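Wind the free-standing charge timer and start it

ROBOT

A 7-joint arm with a two-finger parallel gripper is mounted at the origin on the work surface. World frame = base frame: x ahead of the robot, y to its left, z up, the work surface at z = 0. Lengths are in m, angles in rad, forces in N, time in s.
With the tool pointing down it reaches from about 0.375 to 0.925 m from the base axis. Payload 3.1 kg.
Tool frame: the origin (TCP) lies on the centre line of the jaws, within the pads' length; the fingertips stand 22 mm ahead of it and the grasp point (between the pads) lies 3 mm ahead of it; x points along the fingers, y is the direction in which the jaws open and shut, and the axes are right-handed (so a half turn about x gives the same grasp; the last joint's range is limited). The gripper opens to 85 mm and grips with 20 to 120 N. Pads are 22 mm wide; open, the fingers measure 114 mm over their backs; the gripper's body (76 mm by 85 mm) begins 54 mm behind the grasp point. The pads swing forward as they close: fully open they stand 13 mm farther back than shut.
Start: joints at [-1.213, 0.383, 0.044, 1.598, -0.018, 1.161, -0.05], TCP at [0.286, 0.584, 0.253] pointing down, gripper open.
Joint ranges: [-2.61, 2.61], [-0.41, 2.15], [-1.48, 1.57], [0, 2.5], [-1.57, 4.71], [0.05, 1.97], [-2.85, 2.85]. Speed limits (rad/s): [2.79, 2.79, 3.14, 3.14, 3.14, 3.14, 3.14].

INTERFACE

Orientations are given as a rotation vector (axis times angle).
In Python, from plant import get_state, capture, camera_model, hand_in gives the robot as it stands. The module is installed in compiled form; this text tells all that it offers.
- The arm moves only by the tool jog_arm, never from a script. Its argument "commands" is a list of rows, each a list of 7 numbers: the turn, a rotation vector about the tool's x, y, z in degrees, then the shift along the tool's x, y, z in mm, then the closure, from 0 (fully open) to 1 (shut). In form: [[wx, wy, wz, tx, ty, tz, claw], ...]. A call has exactly 8 rows; each row is the pose to reach, as a shift and turn from the pose commanded when the call began, along the tool's axes at that moment; what a row does not reach only later rows make up. A row lasts 1/8 s, in which the tool goes at most 62.5 mm and 10.7 degrees, less where a joint would pass 70% of its speed; a pose out of reach is approached as far as the arm can. A call with a gripper value outside its range is refused whole. The fingers move at their own pace and stop on an object; "squeeze" is the grip in N (left out, the last holds). Time passes only in rows, so rows that repeat a pose let the fingers close, or fill a call up. It gives the time, the measured TCP pose, the force and the opening at its end, in the units of the state.
- get_state(): the state, without advancing time (a new reading comes with each control period).
- capture(name): name is "scene" or "top" or "wrist"; returns the picture (384x512x3 uint8, blue, green, red); there is no depth.
- camera_model(name): a dict with "fx", "fy", "cx", "cy" (pixels), "R" (3x3) and "t" (3): a world point X has camera coordinates R X + t. Camera axes: x right, y down, z forward; pixel columns grow to the right and rows downward; lengths in m; the calibration is good to about 2 mm. The wrist camera is an equidistant fisheye: a pixel r from the principal point sees the ray r / f radians off the axis. A picture is of the moment at which its call begins: read the wrist's pose just before it. camera_model takes no time and is no camera call; for the wrist camera it gives the pose at the moment of the call.
- hand_in(): hands the job in, once; it reports no verdict.
The state is a dict: "clock": time; "q": joint angles; "qd": joint speeds; "effort": joint torques, N m; "tcp_pos": TCP position; "ee_rot": TCP orientation; "ft_force": force on the tool from outside, world axes, zero at the start; "wrist_torque": the same for the moment, N m; "finger_gap": finger opening in m.
Only numpy, scipy, OpenCV 4.12 (cv2) and the standard library are available. Lean on these libraries where they do the work, as an engineer would, in place of code of your own. Each camera call takes 0.05 s, during which the arm holds its last target.

TASK

Start a full charge on the little beige timer: turn its orange dial clockwise all the way to its stop at the green dot, then push the green start button fully down, let it come up and leave the timer alone. The box is light and would twist round with the dial, so press down on the dial while you turn it, firmly enough that the box keeps its place and heading on the mat, but gently: it must not be pressed with more than about 25 N. Do not disturb the other things on the bench.

Things in the scene. Friction and masses are not known exactly. Their poses are not given: they have to be found in the camera images.
- timer: The unit: light (0.31 to 0.45 kg) free-standing beige box, 96 (x) x 136 (y) x 50 mm high, on four small feet, 72 x 104 mm apart, whose friction varies. Origin: centre of its underside, on the mat; z up; -x is its front (row of vent slots). On top: orange dial at (0, +30) mm, green start button at (0, -42) mm.
- dial_grip (a point): Middle of the dial's orange bar (50 mm long, 14 thick, 34 tall), on the turning axis, 92 mm above the mat unpressed; bar top 15 mm above it; top of the round black flange (56 mm across, fingertips may bear on it) 18 mm below it. x axis along the bar, white pointer line at its -x end. The dial sinks on a spring when pressed: 2 N to start, then 2.8 N per mm, bottoming after 8 mm (24 N).
- dial (a joint): Dial angle, rad, growing clockwise seen from above: 0 to 1.5, hard stops; 1.5 is the goal (white pointer at the large green dot); starts at 0.05 to 0.35. It takes 0.30 N m to turn and stays where left. Unpressed, the light box spins round with the dial instead; 9 N of downward press just holds the lightest, most slippery box, about 15 N is safe.
- start_btn_top (a point): Centre of the top face of the round green start button, 22 mm across, 72 mm above the mat, in a grey collar 38 mm across and 62 mm above the mat. z up.
- start_btn (a joint): Travel of the start button in m: 0 up, 0.006 fully down (5 N; 1.5 N to start moving). It springs back.
- mat: Dark green bench mat, fixed, 300 (x) x 720 (y) x 4 mm, on which the timer, camera and meter stand (its top is 4 mm above the bench). Origin: centre of its underside.
- corner_a (a point): Corner of the timer's top, at (+48, -68, 50) mm in the timer's frame.
- corner_b (a point): Corner of the timer's top, at (-48, -68, 50) mm in the timer's frame.
- camera: Bystander: small grey and red camera with a top handle, 124 (x) x 52 x 93 mm high, loose; origin under its body.
- meter: Bystander: dark box with a white needle gauge on top, 75 (x) x 110 x 63 mm high, loose; origin under its centre.
- lens: Bystander: ivory lens barrel standing up, 60 mm across, 72 mm high, loose.
- battery: Bystander: black battery pack, 40 (x) x 70 x 30 mm, loose.
- reel: Bystander: tape reel lying flat, 110 mm across, 18 mm high, loose.
- cassette: Bystander: black cassette lying flat, 67 (x) x 105 x 18 mm, loose.
- driver: Bystander: screwdriver lying along its x axis, loose.
Not all that is in view belongs to the job. What is shaped like the timer but blue, turquoise or yellow is not meant.

How it is judged:
On the way, in this order (a step that is already met when the one before it is completed fails the run):
1. the dial is turned clockwise to its stop (within 0.1 rad) (value of joint dial above 1.4 rad), for 0.2 s.
2. the start button is pushed down (4.5 mm or more of its 6 mm) (value of joint start_btn above 0.0045 m), for 0.1 s.
At the end, for the whole second after the job is handed in: The dial is at its clockwise stop (within 0.1 rad), the start button has been pushed and is up again (within 1.5 mm), and the timer stands upright and still on the mat with its corners within 20 mm of where they were (value of joint dial above 1.4 rad and value of joint start_btn below 0.0015 m and angle between timer's own z axis and vertical below 0.05 rad and linear speed of timer below 0.02 m/s and height (world z) of timer below 0.01 m and distance of each of corner_a, corner_b from where it was at the start of the episode below 0.02 m); the robot touches nothing.
It fails at once if the timer twists or slides: a corner of it moves more than 20 mm from its start (distance of any of corner_a, corner_b from where it was at the start of the episode above 0.02 m).
It fails at once if the timer is pressed on the mat with more than 30 N (its weight of about 3 to 5 N included) (contact force between timer and mat above 30 N).
It fails at once if another thing on the bench is moved more than 20 mm (distance of any of camera, meter, lens, battery, reel, cassette, driver from where it was at the start of the episode above 0.02 m).
It also fails if it takes over 56 s, if anything falls off the work surface, if the arm or the gripper's body presses on something with over 40 N, if the wrist force passes 120 N, or if a joint passes its speed limit or range.

## Working session

There is one attempt and no reset: what is moved stays moved. The work goes in short steps, Python scripts to look and compute and a tool call to move; the robot and the scene stay as the last step left them, time stands still between calls to the robot, and variables do not carry over. Pictures are saved under pics/ and viewed, and the job is handed in when it is done.

Besides the shell and the picture viewer there is one more tool, called after "Emit:" as name(argument=value, ...) on one line, values as JSON. jog_arm: Moves the arm, as the interface text tells. Its arguments: {"type":"object","properties":{"commands":{"type":"array"},"squeeze":{"type":"number"}},"required":["commands"]}

```bash
mkdir -p pics; python3 - <<'E'
from plant import *
import cv2, numpy as np
s=get_state()
for k in s: print(k,np.round(s[k],4))
for n in ["scene","top"]:
    im=capture(n); cv2.imwrite(f"pics/{n}0.png",im)
    m=camera_model(n); print(n,{k:np.round(v,4).tolist() for k,v in m.items()})
im=capture("wrist");cv2.imwrite("pics/wrist0.png",im)
m=camera_model("wrist"); print({k:np.round(v,4).tolist() for k,v in m.items()})
E
```

```text
clock 0.0
q [-1.2128  0.3838  0.0439  1.5996 -0.0179  1.1612 -0.0499]
qd [-0.0006 -0.0009 -0.0009  0.0018 -0.0011 -0.0005  0.0007]
effort [-2.00000e-04 -4.33458e+01  1.02460e+00 -2.49516e+01  1.06000e-02
  1.15000e-02  0.00000e+00]
tcp_pos [0.2857 0.5828 0.2519]
ee_rot [ 0.3553  1.5415 -0.3595]
ft_force [-0.2011 -0.12   -0.2307]
wrist_torque [0.0178 0.0241 0.0539]
finger_gap 0.0856
scene {'fx': 445.0731, 'fy': 445.0731, 'cx': 252.3259, 'cy': 191.5088, 'R': [[0.6177, 0.7864, -0.0015], [0.5059, -0.3988, -0.7648], [-0.6021, 0.4717, -0.6442]], 't': [-0.3557, -0.1734, 1.8331]}
top {'fx': 383.5199, 'fy': 383.5199, 'cx': 261.0796, 'cy': 193.4563, 'R': [[-0.0273, -0.9996, -0.0073], [-0.9971, 0.0277, -0.0709], [0.0711, 0.0054, -0.9975]], 't': [0.0807, 0.5207, 1.25]}
{'fx': 297.3186, 'fy': 297.3186, 'cx': 256.8386, 'cy': 188.4816, 'R': [[0.4405, 0.8978, -0.0039], [0.8624, -0.4219, 0.2797], [0.2495, -0.1266, -0.9601]], 't': [-0.6477, -0.0362, 0.3803]}
```

View pics/scene0.png

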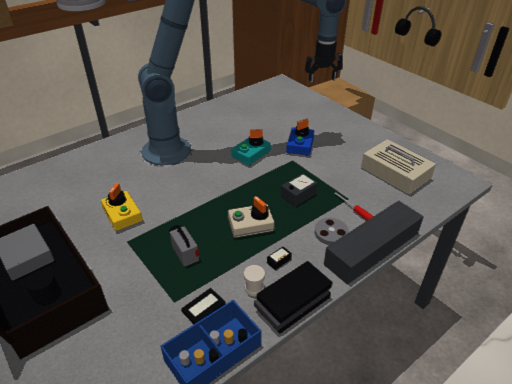

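View pics/top0.png

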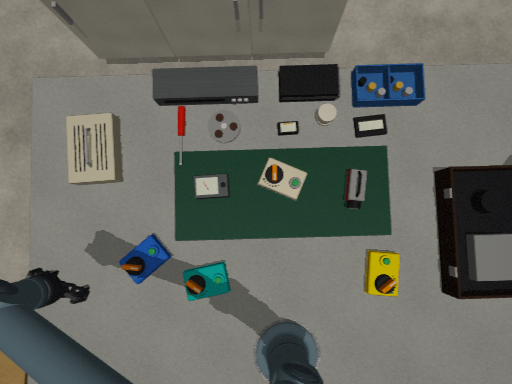

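View pics/wrist0.png

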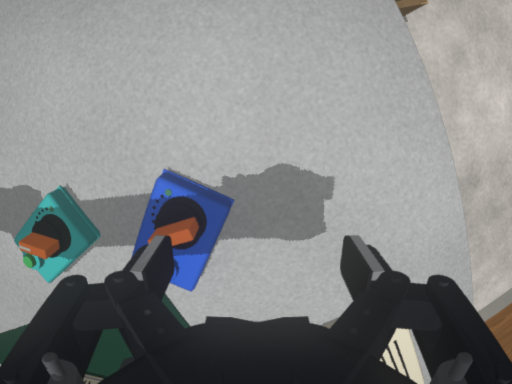

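The candidates in the top view are beige (283,178), blue (145,258), turquoise (207,281) and yellow (383,273). The one on the mat is beige with an orange dial and green button, so it fits. The vented box at (92,148) has no dial. I'll measure from the top view and check with a crop.

```bash
cat > h.py <<'E'
import numpy as np, cv2
from plant import *
from scipy.spatial.transform import Rotation as Ro
def ray(m,u,v,fish=False):
    x=(u-m["cx"])/m["fx"]; y=(v-m["cy"])/m["fy"]
    if fish:
        r=np.hypot(x,y); d=np.array([x/r*np.sin(r),y/r*np.sin(r),np.cos(r)]) if r>1e-9 else np.array([0,0,1.])
    else: d=np.array([x,y,1.])
    R=np.array(m["R"]);t=np.array(m["t"]); return -R.T@t, R.T@d
def onz(m,u,v,z,fish=False):
    c,d=ray(m,u,v,fish); return c+d*(z-c[2])/d[2]
def two(m1,p1,m2,p2,f1=False,f2=False):
    c1,d1=ray(m1,*p1,f1);c2,d2=ray(m2,*p2,f2)
    s=np.linalg.lstsq(np.c_[d1,-d2],c2-c1,rcond=None)[0]
    a=c1+d1*s[0];b=c2+d2*s[1]; return (a+b)/2,np.linalg.norm(a-b)
def proj(m,X,fish=False):
    p=np.array(m["R"])@np.array(X)+np.array(m["t"])
    if fish:
        a=np.arctan2(np.hypot(p[0],p[1]),p[2]);h=np.hypot(p[0],p[1]);return m["cx"]+m["fx"]*a*p[0]/h,m["cy"]+m["fy"]*a*p[1]/h
    return m["cx"]+m["fx"]*p[0]/p[2],m["cy"]+m["fy"]*p[1]/p[2]
E
python3 - <<'E'
from h import *
im=cv2.imread("pics/top0.png"); s=cv2.imread("pics/scene0.png")
a=cv2.resize(im[145:215,245:320],None,fx=7,fy=7,interpolation=cv2.INTER_CUBIC)
cv2.imwrite("pics/c_top.png",a)
cv2.imwrite("pics/c_scene.png",cv2.resize(s[185:250,215:290],None,fx=7,fy=7,interpolation=cv2.INTER_CUBIC))
h=cv2.cvtColor(im,cv2.COLOR_BGR2HSV)
m=camera_model("top")
roi=np.zeros(im.shape[:2],np.uint8);roi[150:210,250:315]=1
def comp(mask,name,z):
    mask=(mask*roi).astype(np.uint8)
    n,l,st,c=cv2.connectedComponentsWithStats(mask)
    for i in range(1,n):
        if st[i,4]>15: 
            ys,xs=np.where(l==i);r=cv2.minAreaRect(np.c_[xs,ys].astype(np.float32))
            print(name,c[i],st[i],"world",onz(m,*c[i],z).round(4),[np.round(q,1) for q in r])
            print("  corners",[onz(m,*p,z)[:2].round(4).tolist() for p in cv2.boxPoints(r)])
comp(cv2.inRange(h,(5,150,120),(18,255,255))//255,"orange",.107+.004)
comp(cv2.inRange(h,(45,80,60),(85,255,255))//255*(h[:,:,2]>100),"green",.076)
comp(cv2.inRange(h,(12,10,130),(35,110,255))//255,"beige",.054)
E
```

```text
orange [273.9        171.06666667] [272 165   5  15  60] world [0.5842 0.0245 0.111 ] [array([274., 172.]), array([14.,  4.]), np.float64(90.0)]
  corners [[0.6032, 0.0298], [0.6028, 0.0175], [0.5595, 0.0188], [0.5598, 0.0311]]
green [294.75       182.05555556] [292 179   7   7  36] world [ 0.5519 -0.0414  0.076 ] [array([294.8, 182.2]), array([5.7, 6.4]), np.float64(45.0)]
  corners [[0.5508, -0.028], [0.5647, -0.0427], [0.5517, -0.0549], [0.5378, -0.0402]]
beige [284.17830424 178.72817955] [258 158  49  41 802] world [ 0.5658 -0.0096  0.054 ] [array([282.5, 177.9]), array([41.3, 28.8]), np.float64(22.6)]
  corners [[0.5534, 0.0756], [0.6387, 0.0374], [0.5835, -0.084], [0.4987, -0.0455]]
```

View pics/c_top.png

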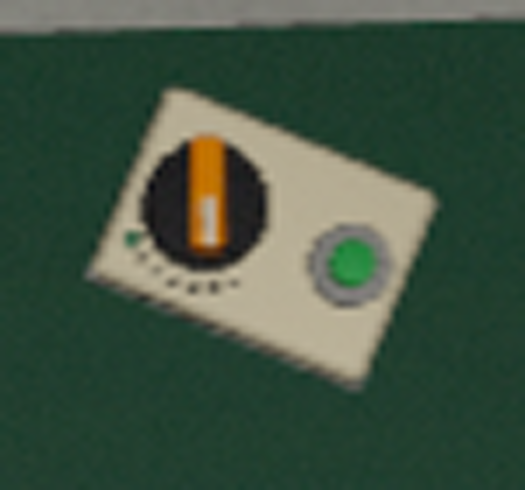

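View pics/c_scene.png

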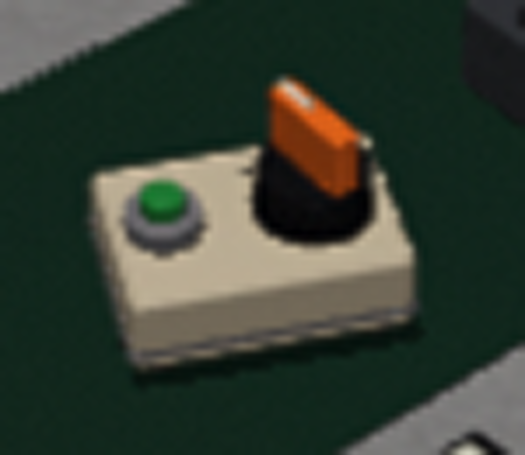

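The crops confirm it: a beige box on the mat, with the orange dial's white pointer facing the robot. The green dot is at crop (133,238), clockwise from the pointer, and the green button is at (352,262). Next I'll work out the move to hover above the dial.

```bash
python3 - <<'E'
from h import *
m=camera_model("top");im=cv2.imread("pics/top0.png")
# bar top corner estimates from crop (px/7+offset-ish)
f=lambda x,y:((x+.5)/7-.5+245,(y+.5)/7-.5+145)
for p in [(207,136),(207,252)]: print("bar end",onz(m,*f(*p),.111).round(4))
print("dot",onz(m,*f(133,238),.0545).round(4))
print("flange",onz(m,*f(205,204),.078).round(4))
s=get_state();R=Ro.from_rotvec(s["ee_rot"]);print(R.as_matrix().round(3))
y=R.as_matrix()[:,1];print("tooly yaw",np.degrees(np.arctan2(y[1],y[0])))
d=np.array([.5815,.0238,.22])-s["tcp_pos"];print("delta tool",(R.inv().apply(d)*1000).round(1))
E
```

```text
bar end [0.6061 0.0231 0.111 ]
bar end [0.5548 0.0246 0.111 ]
dot [0.5681 0.0568 0.0545]
flange [0.58   0.0239 0.078 ]
[[-0.001  0.44   0.898]
 [-0.002  0.898 -0.44 ]
 [-1.    -0.002  0.   ]]
tooly yaw 63.892565594489625
delta tool [  33.  -372.   511.6]
```

Emit:
jog_arm(commands=[[0,0,0,2,-30,40,0],[0,0,0,5,-63,87,0],[-3,0,0,8,-97,133,0.3],[-6,0,0,11,-130,180,0.5],[-9,0,0,14,-165,227,0.5],[-12,0,0,17,-199,274,0.5],[-15,0,0,20,-233,320,0.5],[-18,0,0,23,-267,367,0.5]])

```text
clock: 1.15
tcp_pos: [0.4985, 0.1807, 0.2301]
ee_rot: [0.11, 1.568, -0.109]
ft_force: [0.5, 1.1, 0.3]
finger_gap: 0.0424
```

```bash
cat > rel.py <<'E'
from h import *
import sys
# args: x y z yawdeg(tool y)
def rel(x,y,z,yaw):
    s=get_state();R=Ro.from_rotvec(s["ee_rot"]);M=R.as_matrix()
    ya=np.degrees(np.arctan2(M[1,1],M[0,1]))
    print("t",s["clock"],"tcp",s["tcp_pos"].round(4) if hasattr(s["tcp_pos"],"round") else s["tcp_pos"],"yaw",ya.round(2),"xaxis",M[:,0].round(4),"F",np.round(s["ft_force"],2),"T",np.round(s["wrist_torque"],3),"gap",s["finger_gap"])
    d=np.array([x,y,z])-s["tcp_pos"];print("shift mm",(R.inv().apply(d)*1000).round(1),"wx",round(ya-yaw,2))
    Rt=np.c_[[0,0,-1.],[np.cos(np.radians(yaw)),np.sin(np.radians(yaw)),0],[0,0,0]];Rt[:,2]=np.cross(Rt[:,0],Rt[:,1])
    print("rotvec deg",np.degrees((R.inv()*Ro.from_matrix(Rt)).as_rotvec()).round(2))
rel(*map(float,sys.argv[1:5]))
E
python3 rel.py .5805 .0239 .22 88.3
```

```text
t 1.15 tcp [0.4985 0.1807 0.2301] yaw 82.0 xaxis [-1.e-04  2.e-04 -1.e+00] F [0.54 1.11 0.25] T [-0.003 -0.074  0.01 ] gap 0.0424412517991588
shift mm [  10.  -143.8  103. ] wx -6.3
rotvec deg [-6.3  -0.01 -0.01]
```

Emit:
jog_arm(commands=[[-2,0,0,3,-47,34,0.5],[-4,0,0,6,-90,64,0.5],[-6.3,0,0,10,-125,90,0.5],[-6.3,0,0,10,-144,103,0.5],[-6.3,0,0,10,-144,103,0.5],[-6.3,0,0,10,-144,103,0.5],[-6.3,0,0,10,-144,103,0.5],[-6.3,0,0,10,-144,103,0.5]])

```text
clock: 2.15
tcp_pos: [0.5794, 0.0269, 0.2203]
ee_rot: [0.023, 1.571, -0.022]
ft_force: [-0.1, 0.3, 0.1]
finger_gap: 0.0424
```

```bash
python3 - <<'E'
from h import *
m=camera_model("wrist");print({k:np.round(v,4).tolist() for k,v in m.items()});cv2.imwrite("pics/wrist1.png",capture("wrist"))
np.savez("w1.npz",**m)
E
python3 rel.py .5805 .0239 .22 88.3
```

```text
{'fx': 297.3186, 'fy': 297.3186, 'cx': 256.8386, 'cy': 188.4816, 'R': [[0.0296, 0.9996, -0.0017], [0.96, -0.0279, 0.2786], [0.2784, -0.0099, -0.9604]], 't': [-0.0433, -0.5818, 0.1862]}
t 2.2 tcp [0.5795 0.0265 0.2203] yaw 88.3 xaxis [-0.e+00  4.e-04 -1.e+00] F [-0.22  0.78 -1.08] T [0.008 0.013 0.029] gap 0.042528861401794314
shift mm [ 0.3 -2.6  1.1] wx 0.0
rotvec deg [ 0.   -0.   -0.03]
```

View pics/wrist1.png

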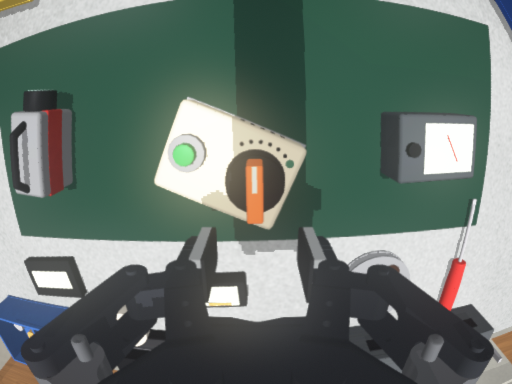

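The wrist view shows the timer centrally: bar at (255,190), button at (184,154), green dot at (290,164). I'll refine these with masks.

```bash
python3 - <<'E'
from h import *
im=cv2.imread("pics/wrist1.png");m=dict(np.load("w1.npz"))
cv2.imwrite("pics/c_w1.png",cv2.resize(im[90:235,145:315],None,fx=4.5,fy=4,interpolation=cv2.INTER_CUBIC)[:, :])
h=cv2.cvtColor(im,cv2.COLOR_BGR2HSV)
g=cv2.inRange(h,(45,100,120),(85,255,255));g[:, 220:]=0;g[:120]=0;g[200:]=0
M=cv2.moments(g,True);p=(M["m10"]/M["m00"],M["m01"]/M["m00"]);print("btn",p,onz(m,*p,.076,True).round(4))
# box top corners
b=cv2.inRange(h,(10,8,120),(40,130,255))|cv2.inRange(h,(0,0,190),(180,60,255));b[:95]=0;b[232:]=0;b[:,:150]=0;b[:,312:]=0
n,l,st,c=cv2.connectedComponentsWithStats(b);k=1+np.argmax(st[1:,4]);cs,_=cv2.findContours((l==k).astype(np.uint8),0,2)
cc=cv2.convexHull(cs[0]);ap=cv2.approxPolyDP(cc,6,True)[:,0];print(ap.tolist())
for q in ap: print(q,onz(m,*q.astype(float),.054,True).round(4))
E
```

```text
btn (178.97222222222223, 156.22222222222223) [ 0.5516 -0.0448  0.076 ]
[[184, 99], [304, 147], [270, 228], [155, 184]]
[184  99] [ 0.4988 -0.042   0.054 ]
[304 147] [0.5502 0.0733 0.054 ]
[270 228] [0.6348 0.0385 0.054 ]
[155 184] [ 0.5832 -0.08    0.054 ]
```

View pics/c_w1.png

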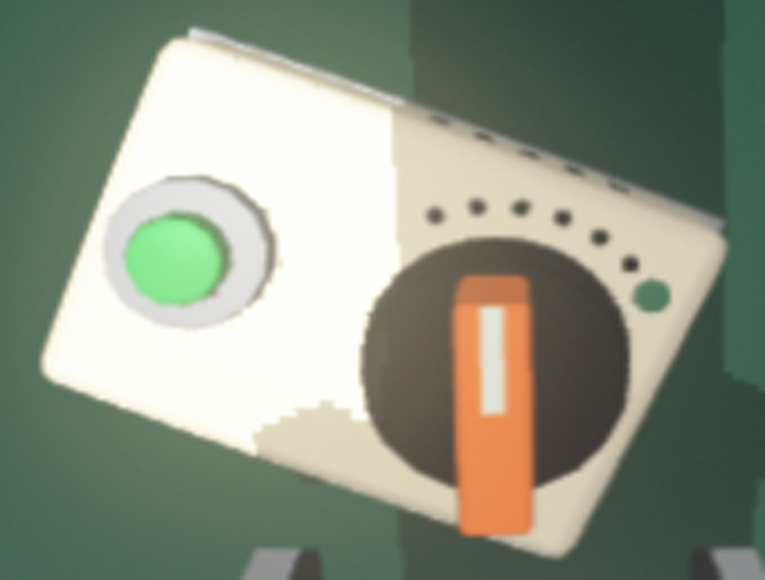

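```bash
python3 - <<'E'
from h import *
m=dict(np.load("w1.npz"))
f=lambda x,y:((x+.5)/4.5-.5+145,(y+.5)/4-.5+90)
P={}
for n,p,z in [("tl",(456,304),.111),("tr",(531,304),.111),("bl",(461,535),.111),("br",(534,532),.111),("btn",(175,258),.076),("dot",(651,295),.0545),("flange",(496,366),.078),("dot0",(436,215),.0545)]:
    P[n]=onz(m,*f(*p),z,True);print(n,P[n].round(4))
c=(P["tl"]+P["tr"]+P["bl"]+P["br"])/4;print("centre",c.round(4))
d=(P["tl"]+P["tr"]-P["bl"]-P["br"])[:2];yp=np.degrees(np.arctan2(d[1],d[0]));print("pointer yaw",yp,np.linalg.norm(d)/2)
for k in["dot","dot0"]:
  e=P[k]-c;print(k,"yaw",np.degrees(np.arctan2(e[1],e[0])))
E
```

```text
tl [0.5556 0.0185 0.111 ]
tr [0.5559 0.0316 0.111 ]
bl [0.6048 0.0174 0.111 ]
br [0.6045 0.031  0.111 ]
btn [ 0.5499 -0.0403  0.076 ]
dot [0.5662 0.0586 0.0545]
flange [0.5771 0.0245 0.078 ]
dot0 [0.5451 0.0124 0.0545]
centre [0.5802 0.0246 0.111 ]
pointer yaw 179.03041491245023 0.04886032340297072
dot yaw 112.41829504752025
dot0 yaw -160.83535667852692
```

```bash
python3 rel.py .5803 .0243 .103 88.7
```

```text
t 2.2 tcp [0.5795 0.0265 0.2203] yaw 88.3 xaxis [-0.e+00  4.e-04 -1.e+00] F [-0.22  0.78 -1.08] T [0.008 0.013 0.029] gap 0.042528861401794314
shift mm [117.3  -2.3   0.8] wx -0.4
rotvec deg [-0.4  -0.   -0.03]
```

Emit:
jog_arm(commands=[[-0.4,0,0,0,-2.3,0.8,0.5],[-0.4,0,0,20,-2.3,0.8,0.5],[-0.4,0,0,40,-2.3,0.8,0.5],[-0.4,0,0,55,-2.3,0.8,0.5],[-0.4,0,0,70,-2.3,0.8,0.5],[-0.4,0,0,75,-2.3,0.8,0.5],[-0.4,0,0,75,-2.3,0.8,0.5],[-0.4,0,0,75,-2.3,0.8,0.5]])

```text
clock: 3.2
tcp_pos: [0.5812, 0.023, 0.146]
ee_rot: [0.02, 1.569, -0.019]
ft_force: [-0.2, 0.5, 0.1]
finger_gap: 0.0426
```

```bash
python3 rel.py .5803 .0243 .103 88.7; python3 - <<'E'
from h import *
cv2.imwrite("pics/wrist2.png",capture("wrist"))
E
```

```text
t 3.2 tcp [0.5812 0.023  0.146 ] yaw 88.58 xaxis [ 1.4e-03  2.0e-04 -1.0e+00] F [-0.18  0.5   0.06] T [-0.035 -0.032 -0.006] gap 0.04255320054840764
shift mm [43.   1.3 -0.9] wx -0.12
rotvec deg [-0.12  0.08 -0.01]
```

View pics/wrist2.png

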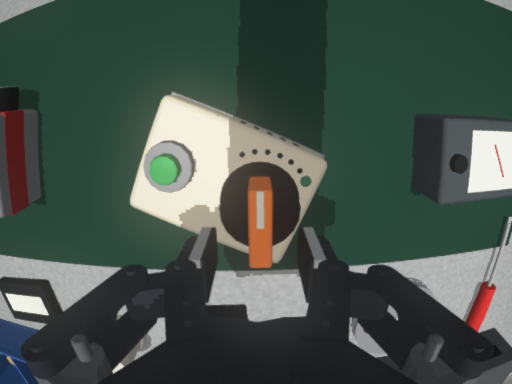

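The bar (col 260) sits midway between the fingertips (215 and 302). I'll go down and then close.

Emit:
jog_arm(commands=[[-0.1,0,0,15,1,-0.5,0.5],[-0.1,0,0,28,1,-0.5,0.5],[-0.1,0,0,38,1,-0.5,0.5],[-0.1,0,0,42,1,-0.5,0.5],[-0.1,0,0,42,1,-0.5,0.5],[-0.1,0,0,42,1,-0.5,0.5],[-0.1,0,0,42,1,-0.5,0.5],[-0.1,0,0,42,1,-0.5,0.5]])

```text
clock: 4.25
tcp_pos: [0.5803, 0.024, 0.1036]
ee_rot: [0.018, 1.57, -0.018]
ft_force: [-0.2, 1.0, 0.1]
finger_gap: 0.0428
```

```bash
python3 rel.py .5803 .0243 .103 88.7
```

```text
t 4.25 tcp [0.5803 0.024  0.1036] yaw 88.68 xaxis [ 7.e-04  2.e-04 -1.e+00] F [-0.18  0.98  0.13] T [-0.024 -0.019 -0.022] gap 0.04280358504756182
shift mm [ 0.6  0.3 -0. ] wx -0.02
rotvec deg [-0.02  0.04 -0.01]
```

Emit:
jog_arm(commands=[[0,0,0,0,0,0,0.65],[0,0,0,0,0,0,0.72],[0,0,0,0,0,0,0.8],[0,0,0,0,0,0,0.9],[0,0,0,0,0,0,1],[0,0,0,0,0,0,1],[0,0,0,0,0,0,1],[0,0,0,0,0,0,1]], squeeze=60)

```text
clock: 5.25
tcp_pos: [0.5802, 0.0241, 0.1034]
ee_rot: [0.018, 1.57, -0.018]
ft_force: [1.3, -0.8, 1.7]
finger_gap: 0.0132
```

```bash
python3 rel.py .5803 .0243 .103 88.7; python3 - <<'E'
from h import *
cv2.imwrite("pics/wrist3.png",capture("wrist"))
E
```

```text
t 5.25 tcp [0.5802 0.0241 0.1034] yaw 88.69 xaxis [ 3.e-04  1.e-04 -1.e+00] F [ 1.28 -0.79  1.72] T [0.064 0.095 0.013] gap 0.013199388691901029
shift mm [0.4 0.2 0.1] wx -0.01
rotvec deg [-0.01  0.01 -0.01]
```

View pics/wrist3.png

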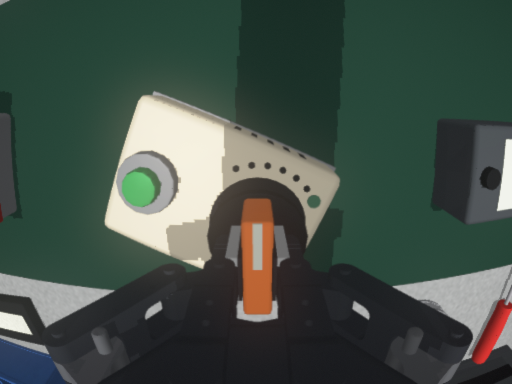

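The bar is gripped and the box hasn't moved. Next I'll press in small steps.

Emit:
jog_arm(commands=[[0,0,0,1,0,0,1],[0,0,0,2,0,0,1],[0,0,0,3,0,0,1],[0,0,0,3,0,0,1],[0,0,0,3,0,0,1],[0,0,0,3,0,0,1],[0,0,0,3,0,0,1],[0,0,0,3,0,0,1]])

```text
clock: 6.3
tcp_pos: [0.5802, 0.024, 0.1012]
ee_rot: [0.018, 1.571, -0.018]
ft_force: [-2.4, 0.5, 8.1]
finger_gap: 0.0131
```

```bash
python3 rel.py .5803 .0243 .103 88.7
```

```text
t 6.3 tcp [0.5802 0.024  0.1012] yaw 88.68 xaxis [ 1.e-04  5.e-04 -1.e+00] F [-2.41  0.48  8.09] T [ 0.045  0.542 -0.028] gap 0.013129665483156226
shift mm [-1.8  0.3  0.1] wx -0.02
rotvec deg [-0.02  0.   -0.03]
```

Emit:
jog_arm(commands=[[0,0,0,1,0,0,1],[0,0,0,2,0,0,1],[0,0,0,3,0,0,1],[0,0,0,3.4,0,0,1],[0,0,0,3.4,0,0,1],[0,0,0,3.4,0,0,1],[0,0,0,3.4,0,0,1],[0,0,0,3.4,0,0,1]])

```text
clock: 7.3
tcp_pos: [0.5803, 0.0241, 0.099]
ee_rot: [0.019, 1.571, -0.017]
ft_force: [-5.0, 0.7, 14.0]
finger_gap: 0.0131
```

```bash
python3 rel.py .5803 .0243 .103 88.7
```

```text
t 7.3 tcp [0.5803 0.0241 0.099 ] yaw 88.68 xaxis [-2.e-04  1.e-03 -1.e+00] F [-4.98  0.7  14.03] T [0.092 1.043 0.062] gap 0.013060005651353875
shift mm [-4.   0.2 -0. ] wx -0.02
rotvec deg [-0.02 -0.01 -0.06]
```

A lateral force of -5 N built up in x with the press, so I'll relieve it slightly and add a little press.

Emit:
jog_arm(commands=[[0,0,0,0.2,0,-0.2,1],[0,0,0,0.4,0,-0.5,1],[0,0,0,0.4,0,-0.7,1],[0,0,0,0.4,0,-0.7,1],[0,0,0,0.4,0,-0.7,1],[0,0,0,0.4,0,-0.7,1],[0,0,0,0.4,0,-0.7,1],[0,0,0,0.4,0,-0.7,1]])

```text
clock: 8.3
tcp_pos: [0.5802, 0.0241, 0.0989]
ee_rot: [0.019, 1.57, -0.017]
ft_force: [-3.6, 0.7, 13.8]
finger_gap: 0.0134
```

```bash
python3 rel.py .5803 .0243 .103 88.7
```

```text
t 8.3 tcp [0.5802 0.0241 0.0989] yaw 88.68 xaxis [ 0.0012  0.001  -1.    ] F [-3.58  0.68 13.83] T [0.039 0.92  0.015] gap 0.013428566792891655
shift mm [-4.1  0.2  0.1] wx -0.02
rotvec deg [-0.02  0.07 -0.06]
```

Emit:
jog_arm(commands=[[0,0,0,0.6,0,-0.7,1],[0,0,0,1.2,0,-1.4,1],[0,0,0,1.2,0,-1.4,1],[2,0,0,1.2,0,-1.4,1],[5,0,0,1.2,0,-1.4,1],[8,0,0,1.2,0,-1.4,1],[10,0,0,1.2,0,-1.4,1],[10,0,0,1.2,0,-1.4,1]])

```text
clock: 9.3
tcp_pos: [0.5801, 0.0243, 0.0984]
ee_rot: [0.155, 1.562, -0.153]
ft_force: [-3.2, 0.3, 14.5]
finger_gap: 0.0133
```

```bash
python3 rel.py .5803 .0243 .103 22; python3 - <<'E'
from h import *
cv2.imwrite("pics/wrist4.png",capture("wrist"))
im=capture("top");cv2.imwrite("pics/c_top4.png",cv2.resize(im[145:215,245:320],None,fx=7,fy=7,interpolation=cv2.INTER_CUBIC))
E
```

```text
t 9.3 tcp [0.5801 0.0243 0.0984] yaw 78.74 xaxis [ 0.0039  0.001  -1.    ] F [-3.18  0.27 14.53] T [0.071 0.804 0.215] gap 0.013253011085725293
shift mm [-4.6  0.   0.2] wx 56.74
rotvec deg [56.74  0.14 -0.19]
```

View pics/wrist4.png

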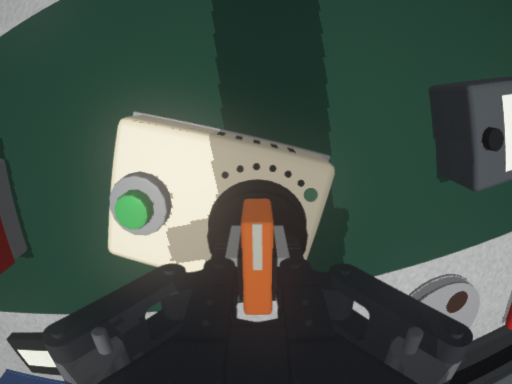

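```bash
cat > box.py <<'E'
from h import *
import sys
def box(im,tag):
    m=camera_model("top");h=cv2.cvtColor(im,cv2.COLOR_BGR2HSV)
    g=cv2.inRange(h,(45,80,100),(85,255,255));r=np.zeros_like(g);r[150:210,250:315]=255
    g2=im[:,:,1].astype(float)-im[:,:,2];w=np.clip(g2-40,0,None)*(r>0)*(g>0)
    ys,xs=np.mgrid[:384,:512];p=((xs*w).sum()/w.sum(),(ys*w).sum()/w.sum())
    b=cv2.inRange(h,(12,10,130),(35,110,255))&r
    q=cv2.minAreaRect(cv2.findNonZero(b)); print(tag,"btn",onz(m,*p,.076)[:2].round(4))
    for c in cv2.boxPoints(q): print("   ",onz(m,*c,.054)[:2].round(4))
E
python3 - <<'E'
from box import *
box(cv2.imread("pics/top0.png"),"t0"); im=capture("top");cv2.imwrite("pics/top4.png",im);box(im,"now")
a=cv2.imread("pics/top0.png")
cv2.imwrite("pics/cmp4.png",np.hstack([cv2.resize(x[145:215,245:320],None,fx=5,fy=5) for x in (a,im)]))
E
```

```text
t0 btn [ 0.5518 -0.0416]
    [0.5534 0.0756]
    [0.6387 0.0374]
    [ 0.5835 -0.084 ]
    [ 0.4987 -0.0455]
now btn [ 0.5519 -0.0476]
    [ 0.5147 -0.0356]
    [ 0.5967 -0.052 ]
    [ 0.5905 -0.0832]
    [ 0.5086 -0.0667]
```

View pics/cmp4.png

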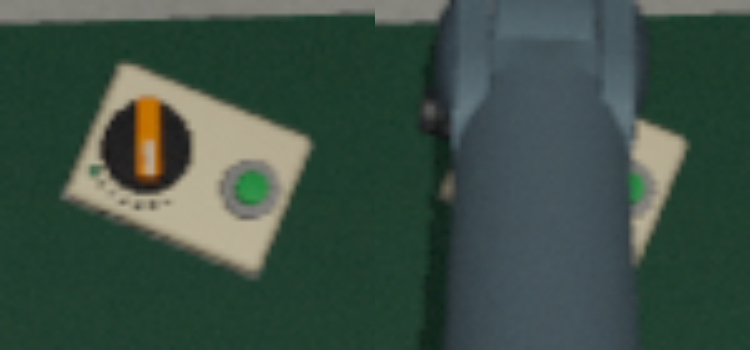

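The box's right corner is unchanged at (313,147), so it isn't moving. I'll keep turning.

Emit:
jog_arm(commands=[[5,0,0,0,0,0,1],[10,0,0,0.2,0,0,1],[16,0,0,0.3,0,0,1],[22,0,0,0.3,0,0,1],[28,0,0,0.3,0,0,1],[33,0,0,0.3,0,0,1],[36,0,0,0.3,0,0,1],[36,0,0,0.3,0,0,1]])

```text
clock: 10.45
tcp_pos: [0.5805, 0.0252, 0.0982]
ee_rot: [0.647, 1.47, -0.641]
ft_force: [-3.2, 2.0, 15.2]
finger_gap: 0.0131
```

```bash
python3 rel.py .5803 .0243 .103 22; python3 - <<'E'
from h import *
cv2.imwrite("pics/wrist5.png",capture("wrist"))
im=capture("top");cv2.imwrite("pics/c_top5.png",cv2.resize(im[145:215,245:320],None,fx=5,fy=5))
E
```

```text
t 10.45 tcp [0.5805 0.0252 0.0982] yaw 42.76 xaxis [ 0.0044  0.0022 -1.    ] F [-3.16  1.99 15.24] T [0.317 0.721 0.142] gap 0.013114103578496187
shift mm [-4.8 -0.7  0.5] wx 20.76
rotvec deg [20.76  0.03 -0.28]
```

View pics/wrist5.png

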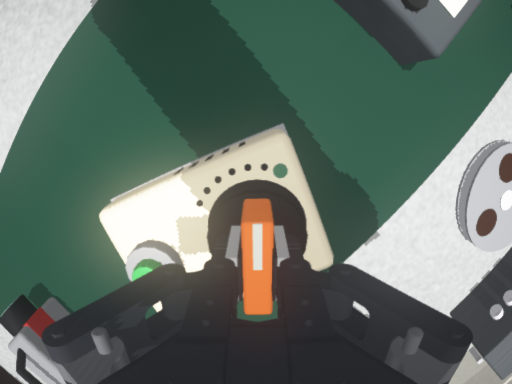

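View pics/c_top5.png

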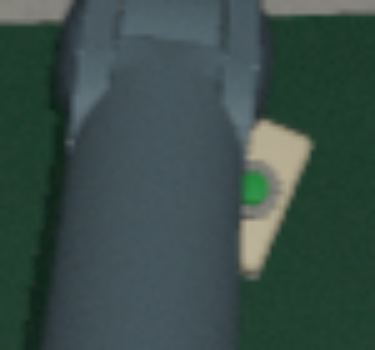

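The box is still unmoved: corner at (313,147), button at (255,187). About 20° remains.

Emit:
jog_arm(commands=[[4,0,0,0,0,0,1],[8,0,0,0,0,0,1],[12,0,0,0,0,0,1],[15,0,0,0,0,0,1],[17,0,0,0,0,0,1],[19,0,0,0,0,0,1],[19,0,0,0,0,0,1],[19,0,0,0,0,0,1]])

```text
clock: 11.55
tcp_pos: [0.5809, 0.0255, 0.0983]
ee_rot: [0.902, 1.375, -0.894]
ft_force: [-2.6, 2.6, 16.3]
finger_gap: 0.0127
```

```bash
python3 rel.py .5803 .0243 .103 22
```

```text
t 11.55 tcp [0.5809 0.0255 0.0983] yaw 23.79 xaxis [ 0.0051  0.0027 -1.    ] F [-2.57  2.64 16.28] T [0.462 0.546 0.211] gap 0.012695406287127236
shift mm [-4.7 -1.   0.8] wx 1.79
rotvec deg [ 1.79 -0.03 -0.33]
```

Emit:
jog_arm(commands=[[0.5,0,0,0,0,0,1],[1,0,0,0,0,0,1],[1.5,0,0,0,0,0,1],[2,0,0,0,0,0,1],[2,0,0,0,0,0,1],[2,0,0,0,0,0,1],[2,0,0,0,0,0,1],[2,0,0,0,0,0,1]])

```text
clock: 12.55
tcp_pos: [0.5809, 0.0255, 0.0983]
ee_rot: [0.928, 1.363, -0.92]
ft_force: [-2.3, 2.4, 15.0]
finger_gap: 0.0129
```

```bash
python3 rel.py .5803 .0243 .103 22; python3 - <<'E'
from h import *
m=camera_model("wrist");np.savez("w6.npz",**m);im=capture("wrist");cv2.imwrite("pics/wrist6.png",im)
cv2.imwrite("pics/c_w6.png",cv2.resize(im[110:325,150:360],None,fx=2.7,fy=2.7,interpolation=cv2.INTER_CUBIC))
im=capture("top");cv2.imwrite("pics/c_top6.png",cv2.resize(im[145:215,245:320],None,fx=5,fy=5))
E
```

```text
t 12.55 tcp [0.5809 0.0255 0.0983] yaw 21.81 xaxis [ 0.0053  0.0028 -1.    ] F [-2.26  2.43 15.04] T [0.492 0.604 0.255] gap 0.012930220916912063
shift mm [-4.7 -1.   0.9] wx -0.19
rotvec deg [-0.19 -0.03 -0.34]
```

View pics/c_w6.png

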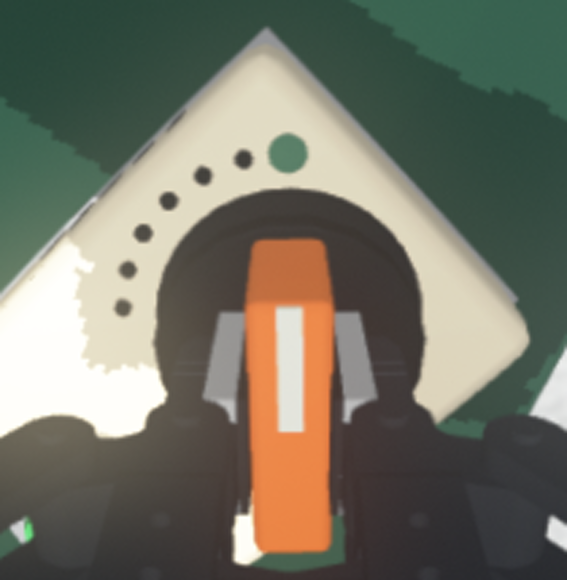

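View pics/c_top6.png

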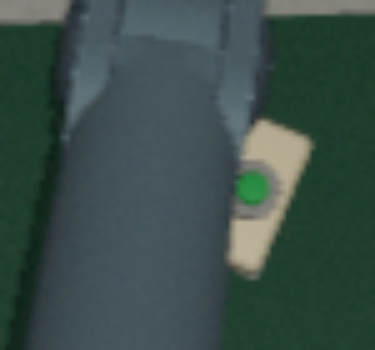

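The pointer lines up with the green dot (both at column ~288) and the box is still. I'll feel for the stop with a couple more degrees.

Emit:
jog_arm(commands=[[0.5,0,0,0,0,0,1],[1,0,0,0,0,0,1],[1.5,0,0,0,0,0,1],[2,0,0,0,0,0,1],[2,0,0,0,0,0,1],[2,0,0,0,0,0,1],[2,0,0,0,0,0,1],[2,0,0,0,0,0,1]])

```text
clock: 13.65
tcp_pos: [0.5814, 0.0252, 0.0984]
ee_rot: [0.953, 1.35, -0.945]
ft_force: [-1.2, 1.7, 15.0]
finger_gap: 0.0127
```

```bash
python3 rel.py .5803 .0243 .103 22; python3 - <<'E'
from h import *
im=capture("wrist");cv2.imwrite("pics/wrist7.png",im)
cv2.imwrite("pics/c_w7.png",cv2.resize(im[110:325,150:360],None,fx=2.7,fy=2.7,interpolation=cv2.INTER_CUBIC))
im=capture("top");cv2.imwrite("pics/c_top7.png",cv2.resize(im[145:215,245:320],None,fx=5,fy=5))
E
```

```text
t 13.65 tcp [0.5814 0.0252 0.0984] yaw 19.9 xaxis [ 0.0062  0.0019 -1.    ] F [-1.2   1.66 15.03] T [0.352 0.468 0.588] gap 0.012673581264498794
shift mm [-4.6 -1.3  0.5] wx -2.1
rotvec deg [-2.1   0.02 -0.37]
```

View pics/c_w7.png

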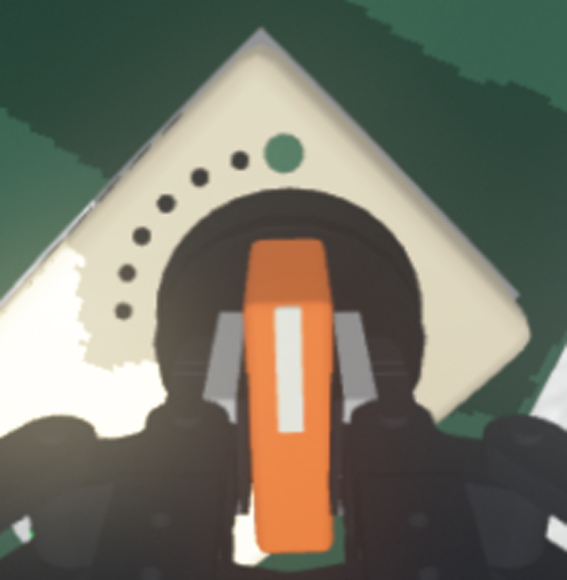

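View pics/c_top7.png

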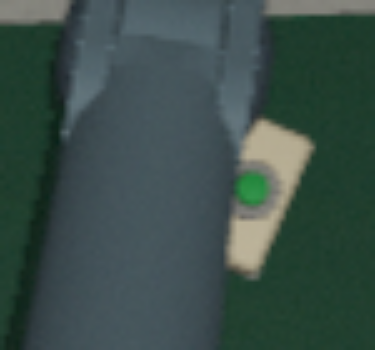

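The torque jumped to 0.59 N m, so the dial is at its stop. I'll ease off the twist, then most of the press, then release.

Emit:
jog_arm(commands=[[-0.5,0,0,0,0,0,1],[-1,0,0,0,0,0,1],[-1.2,0,0,-1,0,0,1],[-1.2,0,0,-2,0,0,1],[-1.2,0,0,-3,0,0,1],[-1.2,0,0,-4,0,0,1],[-1.2,0,0,-4.5,0,0,1],[-1.2,0,0,-4.5,0,0,1]])

```text
clock: 14.75
tcp_pos: [0.5812, 0.0253, 0.1015]
ee_rot: [0.94, 1.355, -0.931]
ft_force: [2.4, 2.3, 6.3]
finger_gap: 0.0128
```

```bash
python3 rel.py .5803 .0243 .103 22
```

```text
t 14.75 tcp [0.5812 0.0253 0.1015] yaw 20.94 xaxis [ 0.0068  0.0017 -1.    ] F [2.43 2.29 6.29] T [ 0.381 -0.319  0.089] gap 0.012830683053571578
shift mm [-1.5 -1.2  0.6] wx -1.06
rotvec deg [-1.06  0.05 -0.4 ]
```

Emit:
jog_arm(commands=[[0,0,0,0,0,0,0.75],[0,0,0,0,0,0,0.6],[0,0,0,0,0,0,0.5],[0,0,0,-10,0,0,0.5],[0,0,0,-30,0,0,0.5],[0,0,0,-60,0,0,0.5],[0,0,0,-90,0,0,0.5],[0,0,0,-90,0,0,0.5]])

```text
clock: 15.75
tcp_pos: [0.5807, 0.0238, 0.1937]
ee_rot: [0.941, 1.354, -0.931]
ft_force: [-0.4, -0.7, 0.8]
finger_gap: 0.0426
```

```bash
python3 rel.py .5512 -.0412 .19 20.9; python3 - <<'E'
from h import *
m=camera_model("wrist");np.savez("w8.npz",**m);im=capture("wrist");cv2.imwrite("pics/wrist8.png",im)
E
```

```text
t 15.75 tcp [0.5807 0.0238 0.1937] yaw 20.86 xaxis [ 0.0078  0.0017 -1.    ] F [-0.4  -0.72  0.82] T [-0.019 -0.009 -0.02 ] gap 0.042585880540122356
shift mm [  3.3 -50.7  50.2] wx -0.04
rotvec deg [-0.04  0.07 -0.45]
```

View pics/wrist8.png

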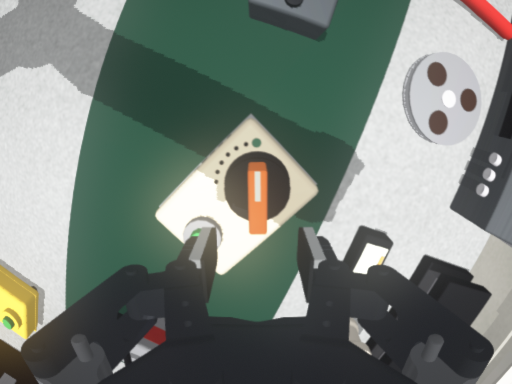

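The dial stands at the green dot and is released. Now I'll move over the button with the fingers shut.

Emit:
jog_arm(commands=[[8,0,0,0,-15,15,0.7],[16,0,0,0,-35,35,0.9],[25,0,0,2,-50,49.5,1],[33,0,0,3,-50.7,50.2,1],[40,0,0,3,-50.7,50.2,1],[40,0,0,3,-50.7,50.2,1],[40,0,0,3,-50.7,50.2,1],[40,0,0,3,-50.7,50.2,1]])

```text
clock: 16.8
tcp_pos: [0.5483, -0.0408, 0.1863]
ee_rot: [1.45, 1.033, -1.45]
ft_force: [0.1, 0.0, -0.4]
finger_gap: 0.0
```

```bash
python3 rel.py .551 -.041 .12 -20; python3 - <<'E'
from h import *
m=camera_model("wrist");np.savez("w9.npz",**m);im=capture("wrist");cv2.imwrite("pics/wrist9.png",im)
E
```

```text
t 16.8 tcp [ 0.5483 -0.0408  0.1863] yaw -19.05 xaxis [-4.e-04  0.e+00 -1.e+00] F [ 0.11  0.04 -0.36] T [ 0.04  -0.018  0.005] gap 2.163839429010175e-06
shift mm [66.3  2.6 -0.7] wx 0.95
rotvec deg [0.95 0.01 0.02]
```

View pics/wrist9.png

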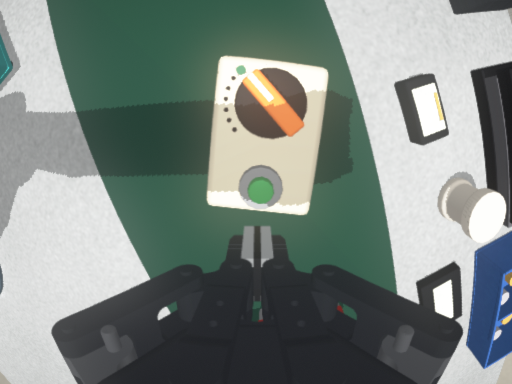

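```bash
python3 - <<'E'
from h import *
m=dict(np.load("w9.npz"));im=cv2.imread("pics/wrist9.png");h=cv2.cvtColor(im,cv2.COLOR_BGR2HSV)
g=cv2.inRange(h,(45,100,90),(80,255,255));r=np.zeros_like(g);r[170:212,235:290]=255;g&=r
n,l,st,c=cv2.connectedComponentsWithStats(g);k=1+np.argmax(st[1:,4]);print(st[k],c[k],onz(m,*c[k],.076,True).round(4))
for p in[(218,56),(327,69),(310,214),(208,205)]: print(onz(m,*p,.054,True).round(4))
E
```

```text
[249 180  24  23 416] [260.42548077 191.08173077] [ 0.5508 -0.0408  0.076 ]
[0.5537 0.076  0.054 ]
[0.6374 0.0365 0.054 ]
[ 0.5849 -0.083   0.054 ]
[ 0.4996 -0.0442  0.054 ]
```

Corners are within 2 mm of where they started. The button is at (0.551, -0.041). I'll go down to 2 mm above it first.

Emit:
jog_arm(commands=[[0,0,0,15,2.6,-0.7,1],[0,0,0,40,2.6,-0.7,1],[0,0,0,60,2.6,-0.7,1],[0,0,0,75,2.6,-0.7,1],[0,0,0,83,2.6,-0.7,1],[0,0,0,85,2.6,-0.7,1],[0,0,0,85,2.6,-0.7,1],[0,0,0,85,2.6,-0.7,1]])

```text
clock: 17.85
tcp_pos: [0.5518, -0.0412, 0.1022]
ee_rot: [1.452, 1.032, -1.449]
ft_force: [-0.6, 0.2, -0.0]
finger_gap: -0.0002
```

```bash
python3 rel.py .551 -.041 .092 -19
```

```text
t 17.85 tcp [ 0.5518 -0.0412  0.1022] yaw -19.11 xaxis [ 1.5e-03  2.0e-04 -1.0e+00] F [-0.61  0.22 -0.05] T [ 0.006 -0.012  0.018] gap -0.00017518012129351873
shift mm [10.2 -0.8  0.1] wx -0.11
rotvec deg [-0.11 -0.04 -0.07]
```

Emit:
jog_arm(commands=[[0,0,0,2,-0.5,0,1],[0,0,0,4,-0.5,0,1],[0,0,0,6,-0.5,0,1],[0,0,0,8,-0.5,0,1],[0,0,0,9,-0.5,0,1],[0,0,0,9,-0.5,0,1],[0,0,0,9,-0.5,0,1],[0,0,0,9,-0.5,0,1]])

```text
clock: 18.85
tcp_pos: [0.5508, -0.0409, 0.0926]
ee_rot: [1.451, 1.032, -1.45]
ft_force: [-1.4, 0.8, 5.7]
finger_gap: 0.0002
```

```bash
python3 rel.py .551 -.041 .092 -19
```

```text
t 18.85 tcp [ 0.5508 -0.0409  0.0926] yaw -19.11 xaxis [ 3.e-04  1.e-04 -1.e+00] F [-1.41  0.81  5.66] T [ 0.123  0.14  -0.016] gap 0.00021062058772766435
shift mm [0.6 0.2 0. ] wx -0.11
rotvec deg [-0.11 -0.01 -0.02]
```

Emit:
jog_arm(commands=[[0,0,0,0.5,0,0,1],[0,0,0,1,0,0,1],[0,0,0,1.2,0,0,1],[0,0,0,1.2,0,0,1],[0,0,0,1.2,0,0,1],[0,0,0,1.2,0,0,1],[0,0,0,1.2,0,0,1],[0,0,0,1.2,0,0,1]])

```text
clock: 19.85
tcp_pos: [0.5509, -0.0409, 0.0921]
ee_rot: [1.451, 1.033, -1.45]
ft_force: [-2.3, 1.7, 9.8]
finger_gap: 0.0001
```

```bash
python3 rel.py .551 -.041 .092 -19
```

```text
t 19.85 tcp [ 0.5509 -0.0409  0.0921] yaw -19.12 xaxis [ 1.e-04  9.e-04 -1.e+00] F [-2.32  1.66  9.79] T [0.222 0.52  0.049] gap 8.58077880410332e-05
shift mm [0.1 0.1 0. ] wx -0.12
rotvec deg [-0.12 -0.05  0.01]
```

The button has bottomed: 9.8 N with only 0.5 mm more travel. I'll lift clear.

Emit:
jog_arm(commands=[[0,0,0,-2,0,0,1],[0,0,0,-5,0,0,1],[0,0,0,-10,0,0,1],[0,0,0,-30,0,0,1],[0,0,0,-60,0,0,1],[0,0,0,-100,0,0,1],[0,0,0,-110,0,0,1],[0,0,0,-110,0,0,1]])

```text
clock: 20.85
tcp_pos: [0.5509, -0.0411, 0.2021]
ee_rot: [1.452, 1.032, -1.449]
ft_force: [0.1, 0.2, -0.1]
finger_gap: 0.0001
```

```bash
python3 rel.py .551 -.041 .092 -19; python3 - <<'E'
from h import *
m=camera_model("wrist");im=capture("wrist");cv2.imwrite("pics/wrist10.png",im)
cv2.imwrite("pics/scene10.png",capture("scene"));cv2.imwrite("pics/top10.png",capture("top"))
np.savez("w10.npz",**m)
E
```

```text
t 20.85 tcp [ 0.5509 -0.0411  0.2021] yaw -19.12 xaxis [ 1.6e-03  7.0e-04 -1.0e+00] F [ 0.07  0.15 -0.14] T [ 0.016  0.031 -0.031] gap 0.00010114303160786249
shift mm [ 1.101e+02 -1.000e-01  1.000e-01] wx -0.12
rotvec deg [-0.12 -0.07 -0.07]
```

View pics/wrist10.png

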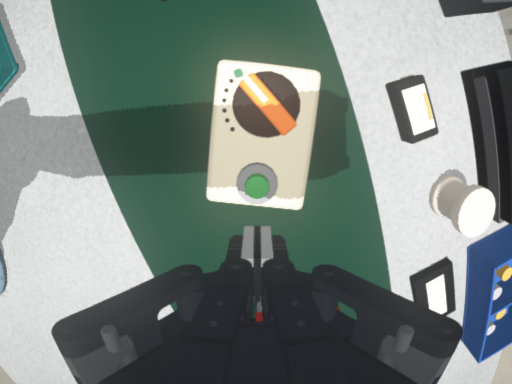

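View pics/scene10.png

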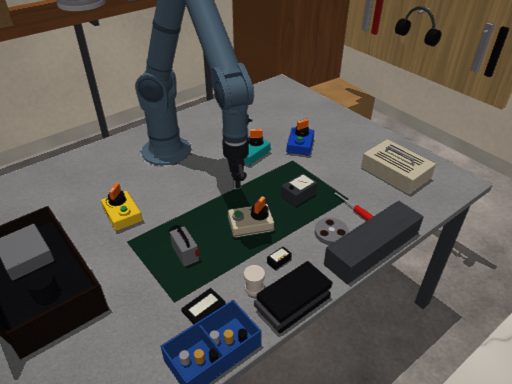

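I'll check the final dial angle and corners numerically.

```bash
python3 - <<'E'
from h import *
im=cv2.imread("pics/wrist10.png")
cv2.imwrite("pics/c_w10.png",cv2.resize(im[50:220,195:335],None,fx=4,fy=3.5,interpolation=cv2.INTER_CUBIC))
E
```

```text
(no output)
```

View pics/c_w10.png

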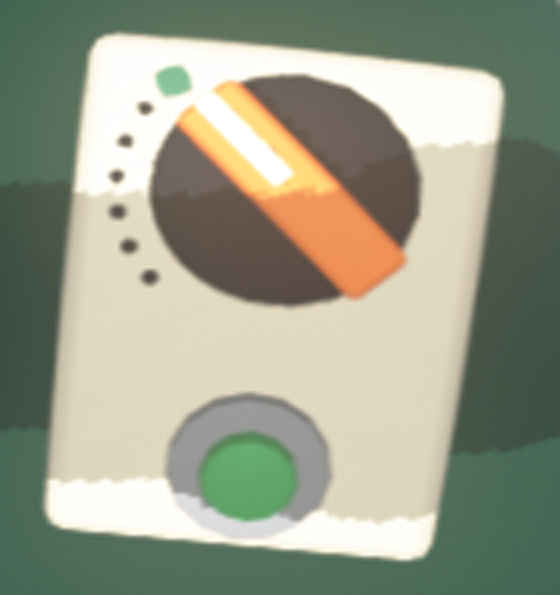

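```bash
python3 - <<'E'
from h import *
m=dict(np.load("w10.npz"));f=lambda x,y:((x+.5)/4-.5+195,(y+.5)/3.5-.5+50)
P={n:onz(m,*f(*p),z,True) for n,p,z in [("a",(180,117),.111),("b",(235,80),.111),("c",(408,262),.111),("d",(353,299),.111),("dot",(173,81),.0545),("btn",(247,478),.076)]}
d=P["a"]+P["b"]-P["c"]-P["d"];c=(P["a"]+P["b"]+P["c"]+P["d"])/4;e=P["dot"]-c
print("pointer",np.degrees(np.arctan2(d[1],d[0])),"len",np.linalg.norm(d)/2,"dot",np.degrees(np.arctan2(e[1],e[0])),"c",c,"btn",P["btn"])
for p in[(92,35),(505,75),(430,560),(45,525)]: print(onz(m,*f(*p),.054,True).round(4))
E
```

```text
pointer 110.54690514363347 len 0.048073419682795666 dot 112.14702819094421 c [0.58137186 0.02331603 0.111     ] btn [ 0.55038691 -0.04024538  0.076     ]
[0.5542 0.076  0.054 ]
[0.6386 0.0367 0.054 ]
[ 0.5826 -0.083   0.054 ]
[ 0.4981 -0.0428  0.054 ]
```

```bash
python3 -c "
from plant import *
print(hand_in())"
```

```text
the job is handed in; nothing more can be done
None
```

I turned the dial clockwise to its stop at the green dot, pressed the start button fully down, let it come up, and handed the job in after about 21 s. The hand-in gives no verdict.

- **Dial:** I gripped the orange bar and pressed with about 14–16 N while turning it about 68°, until the torque jumped from 0.25 to 0.59 N m. In the last images the pointer reads 110.5° and the green dot 112.1°, so they agree within my measuring error.
- **Button:** It bottomed at 9.8 N with almost no further travel. In the last image it looks up again, judged by eye rather than measured.
- **Timer position:** The last corner measurements are within about 3 mm of the first, which is about as accurate as I can measure.
- **Other things:** By eye in the last scene picture, nothing else on the bench moved. The gripper ended clear above the timer with about 0 N on it.
- **Off-plan reading:** Sideways force reached 5 N during pressing. I eased it to about 3 N and the box did not slide.

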